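# Set the dust-extraction fan to speed six and start it

### The arm

A 6-joint arm with a two-finger parallel gripper is mounted at the origin on the work surface. World frame = base frame: x ahead of the robot, y to its left, z up, the work surface at z = 0. Lengths are in m, angles in rad, forces in N, time in s.
With the tool pointing down it reaches from about 0.3 to 0.75 m from the base axis. Payload 8.5 kg.
Tool frame: the origin (TCP) lies between the finger pads; the fingertips stand 11 mm ahead of it and the grasp point (between the pads) lies 8 mm behind it; z points along the fingers, y is the line along which they close (so a half turn about z gives the same grasp; the last joint's range is limited). The gripper opens to 88 mm and grips with 3 to 60 N. Pads are 18 mm wide; open, the fingers measure 123 mm over their backs; the gripper's body (75 mm by 187 mm) begins 45 mm behind the grasp point.
Start: joints at [-1.497, 0.381, 1.297, -0, 1.464, -0.215], TCP at [0.157, -0.527, 0.25] pointing down, gripper open.
Joint ranges: [-3.11, 3.11], [-0.89, 2.33], [0.22, 2.48], [-1.42, 4.56], [0.17, 2.85], [-2.88, 2.88]. Speed limits (rad/s): [2.39, 2.39, 3.14, 3.14, 3.14, 3.14].

### API

Orientations are given as a unit quaternion [x, y, z, w].
In Python, from workcell import env gives the robot as it stands. The module is installed in compiled form; this text tells all that it offers.
- The arm moves only by the tool servo_tool, never from a script. Its argument "rows" is a list of rows, each an object of numbers: "dx", "dy", "dz": the shift along the tool's x, y, z in units of 200 mm (1.0 is 200 mm); "ax", "ay", "az": the turn, a rotation vector about the tool's x, y, z in units of 2 pi rad (1.0 is 2 pi rad). A call has 1 to 20 rows; each row is the pose to reach, as a shift and turn from the pose commanded when the call began, along the tool's axes at that moment, turning the shorter way round; what a row does not reach only later rows make up. A row lasts 1/8 s, in which the tool goes at most 62.5 mm and 10.7 degrees, less where a joint would pass 70% of its speed; a pose out of reach is approached as far as the arm can. A call with a number of a shift or a turn outside -1 to 1 is refused whole. A call with a gripper value outside its range is refused whole. "grip" is the finger opening in mm, from 0 to 88.1, set as the call begins (left out, the last holds). The fingers move at their own pace and stop on an object; "force" is the grip in N (left out, the last holds). Time passes only in rows, so rows that repeat a pose let the fingers close. It gives the time, the measured TCP pose, the force, the opening and the grip force at its end, in the units of the state.
- env.sense(): the state, without advancing time (a new reading comes with each control period).
- env.camera(name): name is "scene" or "side" or "wrist"; returns the picture (480x640x3 uint8, red, green, blue); there is no depth.
- env.camera_params(name): a dict with "intrinsics" (3x3 intrinsics, pixels), "R" (3x3) and "t" (3): a world point X has camera coordinates R X + t; the wrist camera has in their place "T_tool_cam" (4x4, takes a point from camera to tool coordinates, whose origin is the TCP and whose axes are the flange's). Camera axes: x right, y down, z forward; pixel columns grow to the right and rows downward; lengths in m; the calibration is good to about 2 mm. A picture is of the moment at which its call begins: read the wrist's pose just before it. camera_params takes no time and is no camera call.
- env.job_done(): hands the job in; it is judged then, once.
The state is a dict: "clock": time; "joint_pos": joint angles; "joint_velocities": joint speeds; "effort": joint torques, N m; "tool_pos": TCP position; "tool_rot": TCP orientation; "force": force on the tool from outside, world axes, zero at the start; "moment": the same for the moment, N m; "opening": finger opening in m; "finger_force": force on a finger pad.
Only numpy, scipy, OpenCV 4.12 (cv2) and the standard library are available. Lean on these libraries where they do the work, as an engineer would, in place of code of your own. Each camera call takes 0.05 s, during which the arm holds its last target. There are 200 camera calls.

### The job

With your fingertip, push the pointer handle of the fan controller's speed selector round, click by click, until it rests in the sixth of its seven notches, counting clockwise from the thinnest bar. Then press the start button (the tall flat-topped one, not the mushroom-headed stop) well down and let go. Push gently, without grasping anything, and leave everything else on the bench and on the controller where it lies.

Things in the scene. Friction and masses are not known exactly. Their poses are not given: they have to be found in the camera images.
- controller: fan controller: grey steel box fixed to the bench, 180 (x) by 260 (y) by 95 mm tall, flat level cover. Origin: centre of its underside on the bench; z up, x away from the operator (robot) side, y to the operator's left; the offsets below are in this frame. Place and yaw (up to 0.35 rad) vary. Two conduits reach 45 mm beyond its +x side, below 50 mm.
- selector_axis (a point): point on the selector's upright turning axis, level with the top of its handle, 30 mm above the cover; at x -12, y +58 mm of the controller. Black plastic selector: round skirt of 52 mm diameter up to 8 mm above the cover, and on it an upright bar across the axis, 12 mm thick, its top at 30 mm. Seven black bars on the cover mark the notches, thinnest = first, thickest = seventh.
- selector_nose (a point): top of the tip of the handle's nose, 45 mm from the axis: the selector points from the axis to here. The bar is 12 mm thick to 33 mm from the axis, 8 mm thick from there to the tip; the nose half has a white line on top; the tail, opposite, is 28 mm long.
- selector (a joint): angle in rad, clockwise from above: 0 = first notch (nose along the controller's +y), pi/2 = fourth (+x), pi = seventh (-y); stops 0.12 beyond. One click every 30 degrees. A sprung ball holds each notch; about 0.085 N m (2 to 3 N at the nose) takes it over the hump midway between notches, then it snaps on into the next by itself. It starts in one of the first four notches.
- start_top (a point): centre of the top of the start button: tall round push button, 28 mm diameter, its flat top 17 mm above the cover, in a steel bezel of 38 mm diameter and 5 mm height; right of the selector, at x +43 mm, y -78 mm of the controller (the one farther from the operator).
- start (a joint): start button travel in m: 0 = up, 0.006 = fully down. Springs back; 2 N to begin, 5 N fully down. It counts as pressed at 4 mm.
- stop_top (a point): centre of the top of the stop button: mushroom head of 40 mm diameter, top 26 mm above the cover; at x -46 mm, y -78 mm of the controller (the one nearer the operator).
- stop (a joint): stop button travel in m: 0 = up, 0.006 = fully down; same spring as start.
- nut: a big steel hex nut, 30 mm across flats, 16 mm tall, lying loose on the controller's cover near the robot-side edge. Origin: centre of its underside. A bystander.
- tin: closed tin, 72 mm diameter, 75 mm tall, standing left of the controller. Origin: centre of its underside. A bystander.
- tape: roll of tape lying flat, 100 mm outside, 25 mm tall, right of the controller. Origin: centre of its underside. A bystander.
- screwdriver: screwdriver, 200 mm long, 26 mm thick handle, lying across on the bench between the robot and the controller. Origin under its middle. A bystander.
- mug: white mug, 80 mm diameter, 95 mm tall, on the left of the bench. Origin: centre of its underside. A bystander.
- hammer: hammer lying on the right of the bench, head away from the robot, under 60 mm tall. A bystander. (Fixed round the edge of the bench and well clear of the work: a suction hood, 180 mm tall, along the back beyond x = 0.80; parts drawers, 200 mm tall, back right; a crate, 100 mm tall, far right; a vise, 185 mm tall, far left.)

How it is judged:
By the outcome, as a careful person would: the job done as asked, in the order asked, and still so for the second after the job is handed in, with the robot touching nothing.
It also fails if it takes over 48 s, if anything falls off the work surface, if the arm or the gripper's body presses on something with over 40 N, if the wrist force passes 120 N, or if a joint passes its speed limit or range.

## Working session

There is one attempt and no reset: what is moved stays moved. The work goes in short steps, Python scripts to look and compute and a tool call to move; the robot and the scene stay as the last step left them, time stands still between calls to the robot, and variables do not carry over. Pictures are saved under pics/ and viewed, at most 10 in all, crops included, and the job is handed in when it is done.

Besides the shell and the picture viewer there is one more tool, called after "Emit:" by a JSON object that holds its "name" and its "arguments". servo_tool: Moves the arm, as the interface text tells. Shifts and turns lie within -1 to 1; 1 stands for 200 mm of shift or 2 pi rad of turn. Its arguments: {"type":"object","properties":{"rows":{"type":"array","items":{"type":"object","properties":{"dx":{"type":"number"},"dy":{"type":"number"},"dz":{"type":"number"},"ax":{"type":"number"},"ay":{"type":"number"},"az":{"type":"number"}}}},"grip":{"type":"number"},"force":{"type":"number"}},"required":["rows"]}

```bash
mkdir -p pics; python3 - <<'E'
from workcell import env
import cv2
s=env.sense();print(s['clock'],s['tool_pos'],s['tool_rot'],s['opening'],s['force'])
for n in('scene','side'):
    cv2.imwrite(f'pics/{n}0.png',env.camera(n)[:,:,::-1]);p=env.camera_params(n);print(n,p)
print(env.camera_params('wrist'))
E
```

```text
0.0 [ 0.15661417 -0.52696265  0.24914143] [ 9.89592660e-01  1.43895268e-01  2.91276575e-05 -7.20147805e-04] 0.08826466997724 [-1.11857715 -0.10834818 -0.28007098]
scene {'intrinsics': array([[498.48554206,   0.        , 327.59967845],
       [  0.        , 498.48554206, 242.32825049],
       [  0.        ,   0.        ,   1.        ]]), 'R': array([[ 0.34129853,  0.93995039, -0.00292765],
       [ 0.75972551, -0.27768972, -0.58796732],
       [-0.5534731 ,  0.19844818, -0.80887938]]), 't': array([-0.10587255, -0.35817649,  1.45942774])}
side {'intrinsics': array([[455.85393502,   0.        , 315.8872744 ],
       [  0.        , 455.85393502, 236.56369872],
       [  0.        ,   0.        ,   1.        ]]), 'R': array([[-0.84960333, -0.52739917, -0.00492917],
       [-0.31270887,  0.51123414, -0.80053284],
       [ 0.42472031, -0.67859397, -0.59926862]]), 't': array([0.42213115, 0.25368731, 0.78619606])}
{'intrinsics': array([[361.84234269,   0.        , 323.36462832],
       [  0.        , 361.84234269, 231.04067673],
       [  0.        ,   0.        ,   1.        ]]), 'T_tool_cam': array([[-2.78129638e-05, -9.50809292e-01, -3.09776838e-01,
         8.05624246e-02],
       [ 9.99999803e-01,  1.67974877e-04, -6.05355243e-04,
        -8.82508649e-05],
       [ 6.27612116e-04, -3.09776793e-01,  9.50809100e-01,
        -1.32938626e-01],
       [ 0.00000000e+00,  0.00000000e+00,  0.00000000e+00,
         1.00000000e+00]])}
```

View pics/scene0.png

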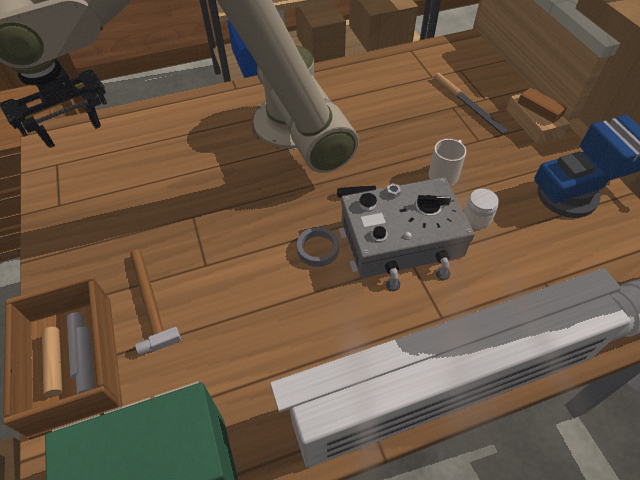

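View pics/side0.png

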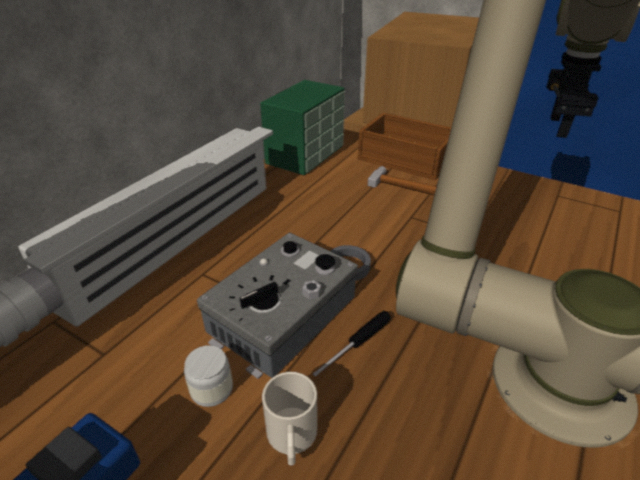

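The scene view shows the controller near (405,225), selector at (430,203), start (380,233), stop (368,200), nut (393,189). In the side view the selector is at (262,297) and start at (290,247). I'll enlarge both.

```bash
python3 - <<'E'
import cv2,numpy as np
a=cv2.imread('pics/scene0.png')[170:290,325:485];b=cv2.imread('pics/side0.png')[225:385,190:390]
a=cv2.resize(a,(800,600),interpolation=cv2.INTER_CUBIC)
cv2.imwrite('pics/a.png',a);cv2.imwrite('pics/b.png',cv2.resize(b,(750,600),interpolation=cv2.INTER_CUBIC))
E
```

```text
(no output)
```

View pics/a.png

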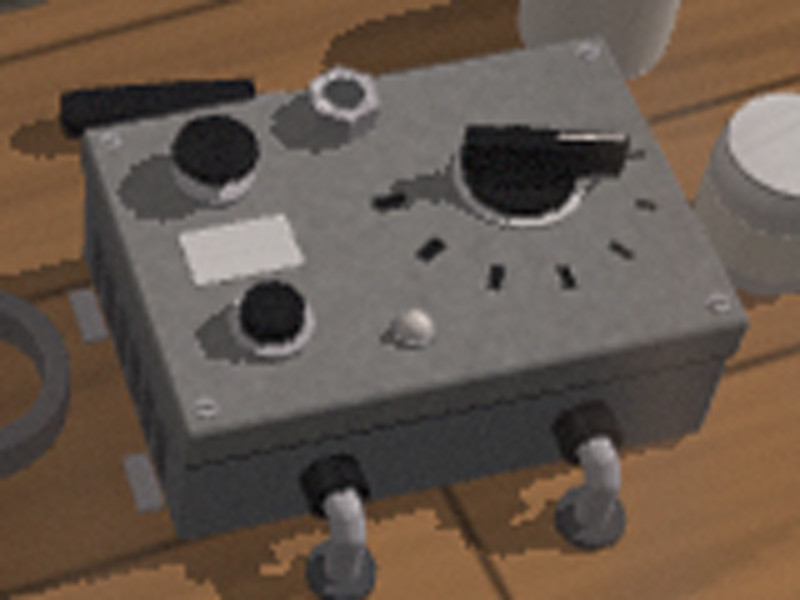

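View pics/b.png

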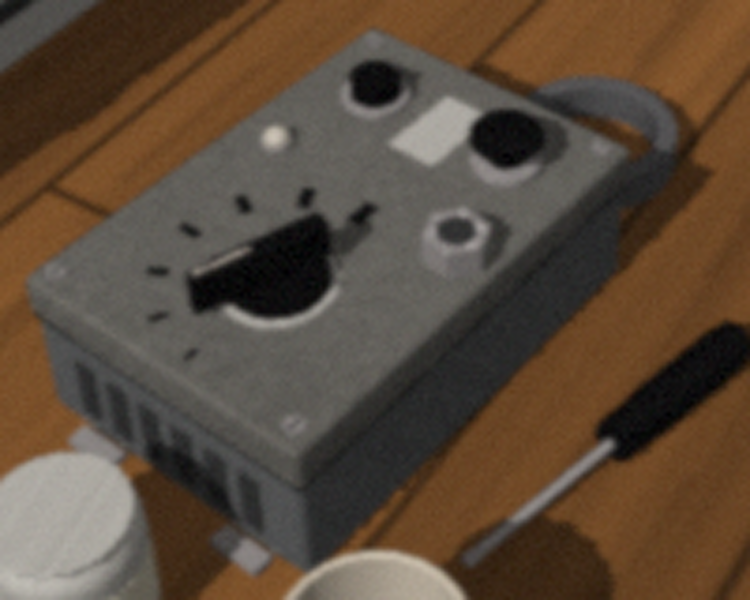

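Both crops show the four cover screws clearly (scene: (110,140), (205,408), (590,50), (720,303); side: (377,38), (600,146), (57,271), (293,424)). The nose tip is at about (628,140) in the scene crop and (192,278) in the side crop.

```bash
cat > h.py <<'E'
from workcell import env
import numpy as np
def ray(n,uv):
    p=env.camera_params(n);R=p['R'];c=-R.T@p['t']
    return c,R.T@np.linalg.inv(p['intrinsics'])@np.array([*uv,1.])
def plane(n,uv,z):
    c,d=ray(n,uv);return (c+d*(z-c[2])/d[2])[:2]
E
python3 - <<'E'
from h import *
A=lambda x,y:(325+x/5,170+y/5)
B=lambda x,y:(190+x/3.75,225+y/3.75)
# order: (-x,-y),(+x,-y),(-x,+y),(+x,+y)
S=[(110,140),(205,408),(590,50),(720,303)]
T=[(600,146),(377,38),(293,424),(57,271)]
for n,f,P,nose,btn in(('scene',A,S,(628,140),(272,305)),('side',B,T,(192,278),(376,80))):
    q=np.array([plane(n,f(*p),.096) for p in P]);c=q.mean(0)
    ex=(q[1]+q[3]-q[0]-q[2]);ey=(q[2]+q[3]-q[0]-q[1])
    y1=np.arctan2(ex[1],ex[0]);y2=np.arctan2(-ey[0],ey[1]);y=(y1*np.linalg.norm(ex)+y2*np.linalg.norm(ey))/(np.linalg.norm(ex)+np.linalg.norm(ey))
    R=np.array([[np.cos(y),-np.sin(y)],[np.sin(y),np.cos(y)]])
    ax=c+R@[-.012,.058];N=plane(n,f(*nose),.125)
    l=R.T@(N-ax)
    print(n,'c',c,'yaw',y1,y2,'sz',np.linalg.norm(ex)/2,np.linalg.norm(ey)/2,'axis',ax,'nose',N,'loc',l,np.hypot(*l),'ang',np.degrees(np.arctan2(l[0],l[1])),'start',c+R@[.043,-.078],plane(n,f(*btn),.112))
E
```

```text
scene c [0.50477039 0.11932158] yaw -0.10969271993630691 -0.10904715166715286 sz 0.15597407082309966 0.23629713162225105 axis [0.49916901 0.17828448] nose [0.51731955 0.21795106] loc [0.01371514 0.04140983] 0.04362200592215413 ang 18.32512969557431 start [0.53900504 0.03709635] [0.53918324 0.0363418 ]
side c [0.50003706 0.11972033] yaw -0.11075757665840014 -0.10603882185829608 sz 0.15448241820122316 0.23694134176659293 axis [0.49435298 0.17867533] nose [0.50955854 0.22015758] loc [0.01064982 0.04287852] 0.044181284469381715 ang 13.948416845581258 start [0.53438702 0.0375432 ] [0.53064245 0.04212811]
```

Emit:
{"name": "servo_tool", "arguments": {"rows": [{"dx": 0.88,"dy": -0.97,"az": -0.13},{"dx": 0.88,"dy": -0.97,"az": -0.13},{"dx": 0.88,"dy": -0.97,"az": -0.13},{"dx": 0.88,"dy": -0.97,"az": -0.13},{"dx": 0.88,"dy": -0.97,"az": -0.13}], "grip": 0}}

```text
$.rows[0]: bad value
```

```bash
cat >> h.py <<'E'
from scipy.spatial.transform import Rotation as Ro
def go(pos,a,n=1,P=None):
    """print rows (dx dy dz az) from current pose to pos with tool y at world angle a deg, pointing down"""
    s=env.sense();R=Ro.from_quat(s['tool_rot']);p=s['tool_pos']
    d=R.inv().apply(np.array(pos)-p)/.2
    y=np.degrees(np.arctan2(R.as_matrix()[1,1],R.as_matrix()[0,1]))
    yt=R.as_matrix()
    A=np.radians(a);Rt=np.array([[-np.sin(A),np.cos(A),0],[np.cos(A),np.sin(A),0],[0,0,-1]]).T
    Rt=np.column_stack([[-np.sin(A),np.cos(A),0],[np.cos(A),np.sin(A),0],[0,0,-1]])
    rv=(R.inv()*Ro.from_matrix(Rt)).as_rotvec()/(2*np.pi)
    print('t',s['clock'],'p',p.round(4),'yang',y.round(1),'F',s['force'].round(1),'-> d',d.round(3),'rv',rv.round(4))
E
python3 -c "
from h import *
go([.497,.1785,.25],69)"
```

```text
t 0.1 p [ 0.1566 -0.527   0.2492] yang -73.5 F [-0.   0.4 -0. ] -> d [ 2.636 -2.897  0.   ] rv [-0.000e+00 -3.000e-04 -3.957e-01]
```

Emit:
{"name": "servo_tool", "arguments": {"rows": [{"dx": 0.88,"dy": -0.97,"dz": 0,"ax": 0,"ay": 0,"az": -0.13},{"dx": 0.88,"dy": -0.97,"dz": 0,"ax": 0,"ay": 0,"az": -0.13},{"dx": 0.88,"dy": -0.97,"dz": 0,"ax": 0,"ay": 0,"az": -0.13},{"dx": 0.88,"dy": -0.97,"dz": 0,"ax": 0,"ay": 0,"az": -0.13},{"dx": 0.88,"dy": -0.97,"dz": 0,"ax": 0,"ay": 0,"az": -0.13}], "grip": 0}}

```text
clock: 0.72
tool_pos: [0.2708, -0.288, 0.2498]
tool_rot: [0.849, 0.528, 0.0, -0.0]
force: [0.9, -1.5, 0.2]
opening: 0.0406
finger_force: 0.0
```

```bash
python3 -c "
from h import *
go([.497,.1785,.25],69)"
```

```text
t 0.725 p [ 0.2708 -0.288   0.2498] yang -26.3 F [ 0.9 -1.5  0.2] -> d [ 2.592e+00 -1.800e-02  1.000e-03] rv [ 1.000e-04 -1.000e-04 -2.646e-01]
```

Emit:
{"name": "servo_tool", "arguments": {"rows": [{"dx": 1,"dy": 0,"dz": 0,"ax": 0,"ay": 0,"az": -0.11},{"dx": 1,"dy": 0,"dz": 0,"ax": 0,"ay": 0,"az": -0.11},{"dx": 1,"dy": 0,"dz": 0,"ax": 0,"ay": 0,"az": -0.11},{"dx": 1,"dy": 0,"dz": 0,"ax": 0,"ay": 0,"az": -0.11}]}}

```text
clock: 1.23
tool_pos: [0.3604, -0.1092, 0.2497]
tool_rot: [0.619, 0.785, 0.0, -0.0]
force: [1.1, -0.5, 0.3]
opening: 0.0011
finger_force: 0.0
```

```bash
python3 -c "
from h import *
go([.497,.1785,.25],69)"
```

```text
t 1.225 p [ 0.3604 -0.1092  0.2497] yang 13.5 F [ 1.1 -0.5  0.3] -> d [ 1.239e+00  1.001e+00 -1.000e-03] rv [ 0.000e+00 -1.000e-04 -1.541e-01]
```

Emit:
{"name": "servo_tool", "arguments": {"rows": [{"dx": 1,"dy": 0.9,"dz": 0,"ax": 0,"ay": 0,"az": -0.15},{"dx": 1,"dy": 0.9,"dz": 0,"ax": 0,"ay": 0,"az": -0.15},{"dx": 1,"dy": 0.9,"dz": 0,"ax": 0,"ay": 0,"az": -0.15},{"dx": 1,"dy": 0.9,"dz": 0,"ax": 0,"ay": 0,"az": -0.15},{"dx": 1,"dy": 0.9,"dz": 0,"ax": 0,"ay": 0,"az": -0.15},{"dx": 1,"dy": 0.9,"dz": 0,"ax": 0,"ay": 0,"az": -0.15}]}}

```text
clock: 1.98
tool_pos: [0.4904, 0.1238, 0.2491]
tool_rot: [0.199, 0.98, -0.0, -0.001]
force: [0.9, -0.7, -0.7]
opening: 0.0004
finger_force: 0.0
```

```bash
python3 - <<'E'
from h import *
import cv2
go([.497,.1785,.25],69)
cv2.imwrite('pics/w1.png',env.camera('wrist')[:,:,::-1])
E
```

```text
t 1.975 p [0.4904 0.1238 0.2491] yang 67.0 F [ 0.9 -0.7 -0.7] -> d [ 0.077  0.265 -0.005] rv [-0.0001 -0.0002 -0.0056]
```

View pics/w1.png

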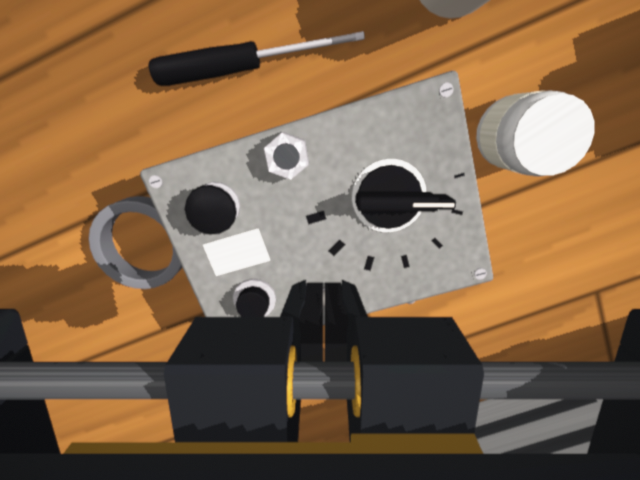

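The wrist picture shows the selector ring centred at about (390,195), and the white nose line from (413,205) to (455,205) pointing at the second bar (457,211). Screws are at (155,182), (446,90) and (480,274). Closed fingertips are at (325,285), tapered.

```bash
cat >> h.py <<'E'
def wplane(uv,z,s=None):
    s=s or env.sense();p=env.camera_params('wrist');R=Ro.from_quat(s['tool_rot']).as_matrix();T=p['T_tool_cam']
    c=R@T[:3,3]+s['tool_pos'];d=R@T[:3,:3]@np.linalg.inv(p['intrinsics'])@np.array([*uv,1.])
    return (c+d*(z-c[2])/d[2])[:2]
E
python3 - <<'E'
from h import *
q=[wplane(u,.096) for u in((155,182),(446,90),(480,274))]  # (-,-),(-,+),(+,+)
c=(q[0]+q[2])/2
ey=q[1]-q[0];ex=q[2]-q[1]
y1=np.arctan2(ex[1],ex[0]);y2=np.arctan2(-ey[0],ey[1]);print(c,y1,y2,np.linalg.norm(ex),np.linalg.norm(ey))
y=y2
R=np.array([[np.cos(y),-np.sin(y)],[np.sin(y),np.cos(y)]])
ax=c+R@[-.012,.058];print('axis',ax,'start',c+R@[.043,-.078], wplane((253,302),.112))
a,b=wplane((413,205),.125),wplane((455,204.5),.125)
for n,v in(('line',b-a),('nose',b-ax)):
    l=R.T@v;print(n,l,np.hypot(*l),np.degrees(np.arctan2(l[0],l[1])))
for m in((459,175),(457,211),(437,243),(405,261),(369,263),(337,247),(316,217)):
    l=R.T@(wplane(m,.095)-ax);print(np.hypot(*l),np.degrees(np.arctan2(l[0],l[1])))
E
```

```text
[0.50086903 0.11906216] -0.11100791029308169 -0.10929700654173481 0.15523174654028987 0.23492328449410835
axis [0.49526725 0.17802503] start [0.53510425 0.03683716] [0.53103034 0.04119008]
line [0.00856479 0.02942195] 0.03064321472013976 16.23038494373399
nose [0.01226503 0.04170116] 0.04346743623431016 16.389512900006377
0.05774408463952404 -0.32510986559373795
0.05826257236251171 29.242256424057015
0.05910427700245783 59.9335055078305
0.059319377073824266 89.91007313696113
0.060101733587098666 119.85875252873431
0.06015747776028961 150.0497359676268
0.06129771881279897 -179.68691392973273
```

```bash
cat >> h.py <<'E'
AX=np.array([.496,.178]);YAW=-.109
def F(phi,off,r=.034,z=.121):
    a=90+np.degrees(YAW)-phi;A=np.radians(a);u=np.array([np.cos(A),np.sin(A)]);x=np.array([-np.sin(A),np.cos(A)])
    return [*(AX+r*u+off*x),z],a
E
python3 -c "
from h import *
go(*F(16,.027,z=.121))"
```

```text
t 2.025 p [0.4901 0.1228 0.2493] yang 66.8 F [ 0.4 -0.8 -1. ] -> d [0.219 0.433 0.641] rv [-0.0001 -0.0001 -0.0026]
```

Emit:
{"name": "servo_tool", "arguments": {"rows": [{"dx": 0.22,"dy": 0.43,"dz": 0.2,"ax": 0,"ay": 0,"az": -0.0026},{"dx": 0.22,"dy": 0.43,"dz": 0.2,"ax": 0,"ay": 0,"az": -0.0026},{"dx": 0.22,"dy": 0.43,"dz": 0.4,"ax": 0,"ay": 0,"az": -0.0026},{"dx": 0.22,"dy": 0.43,"dz": 0.55,"ax": 0,"ay": 0,"az": -0.0026},{"dx": 0.22,"dy": 0.43,"dz": 0.64,"ax": 0,"ay": 0,"az": -0.0026},{"dx": 0.22,"dy": 0.43,"dz": 0.64,"ax": 0,"ay": 0,"az": -0.0026},{"dx": 0.22,"dy": 0.43,"dz": 0.64,"ax": 0,"ay": 0,"az": -0.0026}]}}

```text
clock: 2.9
tool_pos: [0.484, 0.2186, 0.1227]
tool_rot: [0.193, 0.981, 0.0, 0.001]
force: [0.7, -0.8, 1.0]
opening: 0.0003
finger_force: 0.0
```

```bash
python3 - <<'E'
from h import *
import cv2
go(*F(16,.015))
cv2.imwrite('pics/w2.png',env.camera('wrist')[:,:,::-1])
E
```

```text
t 2.9 p [0.484  0.2186 0.1227] yang 67.7 F [ 0.7 -0.8  1. ] -> d [-0.057  0.005  0.009] rv [ 0.0001  0.0002 -0.    ]
```

View pics/w2.png

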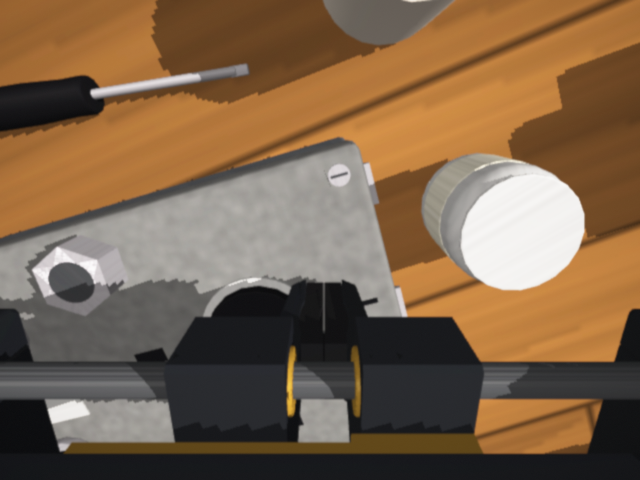

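The path is clear: the finger stands behind the nose and the handle is hidden beneath the wrist. Next I make contact and push to about 38°, then measure the handle.

```bash
cat >> h.py <<'E'
def rows(L):
    s=env.sense();R=Ro.from_quat(s['tool_rot']);p=s['tool_pos'];print(s['clock'],p.round(4),s['force'].round(1))
    for k in L:
        pos,a=F(*k) if not isinstance(k,dict) else F(**k)
        d=R.inv().apply(np.array(pos)-p)/.2;A=np.radians(a)
        Rt=np.column_stack([[-np.sin(A),np.cos(A),0],[np.cos(A),np.sin(A),0],[0,0,-1]])
        print(d.round(3),((R.inv()*Ro.from_matrix(Rt)).as_rotvec()/(2*np.pi)).round(4)[2])
E
python3 -c "
from h import *
rows([(16,.021),(16,.016),(20,.015),(24,.015),(28,.015),(32,.015),(36,.015),(36,.022),(36,.03)])"
```

```text
2.95 [0.4841 0.2188 0.1228] [ 0.7 -0.   0.3]
[-0.027  0.004  0.009] 0.0
[-0.052  0.004  0.009] 0.0
[-0.069  0.009  0.009] 0.0112
[-0.082  0.013  0.009] 0.0223
[-0.094  0.016  0.009] 0.0334
[-0.107  0.018  0.009] 0.0445
[-0.12   0.019  0.009] 0.0556
[-0.087  0.031  0.009] 0.0556
[-0.05   0.045  0.009] 0.0556
```

Emit:
{"name": "servo_tool", "arguments": {"rows": [{"dx": -0.027,"dy": 0.004,"dz": 0,"ax": 0,"ay": 0,"az": 0},{"dx": -0.052,"dy": 0.004,"dz": 0,"ax": 0,"ay": 0,"az": 0},{"dx": -0.069,"dy": 0.009,"dz": 0,"ax": 0,"ay": 0,"az": 0.011},{"dx": -0.082,"dy": 0.013,"dz": 0,"ax": 0,"ay": 0,"az": 0.022}]}}

```text
clock: 3.45
tool_pos: [0.5002, 0.2154, 0.1219]
tool_rot: [0.26, 0.966, 0.0, 0.0]
force: [-1.7, 0.6, 0.1]
opening: 0.0003
finger_force: 0.8
```

```bash
cat >> h.py <<'E'
import cv2
def line(n='scene',z=.125,save=None):
    im=env.camera(n)
    if save: cv2.imwrite(save,im[:,:,::-1])
    s=env.sense();print('F',s['force'].round(1),s['tool_pos'].round(4))
    return im
E
python3 - <<'E'
from h import *
im=line(save='pics/s1.png');sd=env.camera('side')
a=cv2.resize(im[170:260,375:475,::-1],(400,360),interpolation=cv2.INTER_CUBIC);b=cv2.resize(sd[250:340,215:315,::-1],(400,360),interpolation=cv2.INTER_CUBIC)
cv2.imwrite('pics/c1.png',np.hstack([a,b]))
E
```

```text
F [-0.3  1.4  0.7] [0.5003 0.2153 0.1218]
```

View pics/c1.png

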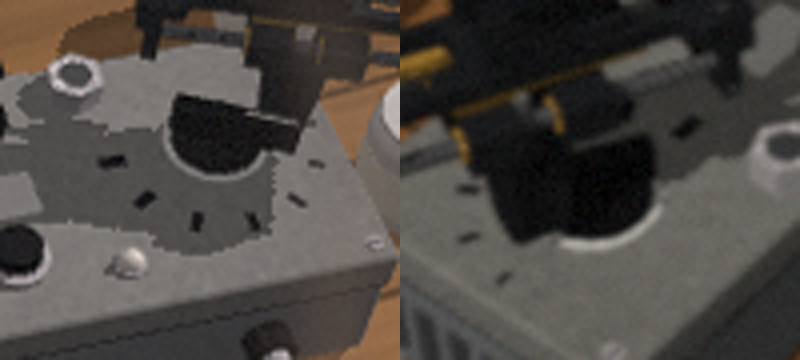

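The scene crop shows the finger against the nose, whose white line runs from (245,112) to (298,126). The side view is blocked by the gripper.

```bash
python3 - <<'E'
from h import *
f=lambda x,y:plane('scene',(375+x/4,170+y/4),.125)
for a,b in(((245,112),(298,126)),((175,95),(300,123))):
    v=f(*b)-f(*a);print(np.degrees(np.pi/2+YAW-np.arctan2(v[1],v[0])))
rows([(28,.015),(32,.015),(36,.015),(40,.015),(36,.025)])
E
```

```text
33.93178112554453
30.971847810863594
3.55 [0.5001 0.2154 0.1218] [0.6 0.  0.6]
[-0.014  0.003  0.004] 0.0116
[-0.026  0.007  0.004] 0.0227
[-0.039  0.01   0.004] 0.0338
[-0.051  0.012  0.004] 0.0449
[0.01  0.021 0.004] 0.0338
```

```bash
python3 - <<'E'
from h import *
rows([(x,.015) for x in range(28,56,3)])
E
```

```text
3.55 [0.5001 0.2154 0.1218] [0.6 0.  0.6]
[-0.014  0.003  0.004] 0.0116
[-0.023  0.006  0.004] 0.0199
[-0.032  0.009  0.004] 0.0282
[-0.042  0.011  0.004] 0.0366
[-0.051  0.012  0.004] 0.0449
[-0.061  0.013  0.004] 0.0532
[-0.071  0.014  0.004] 0.0616
[-0.08   0.014  0.004] 0.0699
[-0.09   0.013  0.004] 0.0782
[-0.1    0.012  0.004] 0.0866
```

Emit:
{"name": "servo_tool", "arguments": {"rows": [{"dx": -0.014,"dy": 0.003,"dz": 0,"ax": 0,"ay": 0,"az": 0.0116},{"dx": -0.023,"dy": 0.006,"dz": 0,"ax": 0,"ay": 0,"az": 0.02},{"dx": -0.032,"dy": 0.009,"dz": 0,"ax": 0,"ay": 0,"az": 0.028},{"dx": -0.042,"dy": 0.011,"dz": 0,"ax": 0,"ay": 0,"az": 0.0366}]}}

```text
clock: 4.05
tool_pos: [0.5067, 0.2143, 0.1218]
tool_rot: [0.368, 0.93, 0.0, -0.002]
force: [-3.9, 3.9, 2.4]
opening: 0.0007
finger_force: 3.1
```

Emit:
{"name": "servo_tool", "arguments": {"rows": [{"dx": -0.01,"dy": 0.001,"dz": 0,"ax": 0,"ay": 0,"az": 0.0083}]}}

```text
clock: 4.18
tool_pos: [0.5094, 0.2129, 0.1219]
tool_rot: [0.392, 0.92, 0.001, -0.001]
force: [-0.6, 6.3, 1.1]
opening: 0.0001
finger_force: 2.4
```

```bash
cat >> h.py <<'E'
def ang(im=None):
    """handle angle from the white line (brightest thin spot near selector) in the scene view"""
    im=env.camera('scene') if im is None else im
    P=env.camera_params('scene');m=np.zeros(im.shape[:2],np.uint8)
    def px(X): q=P['intrinsics']@(P['R']@X+P['t']);return q[:2]/q[2]
    c=[px(np.array([*(AX+[.0015,.0]+.046*np.array([np.cos(t),np.sin(t)])),.125])) for t in np.linspace(0,6.28,40)]
    cv2.fillPoly(m,[np.int32(c)],255)
    dk=((im.max(2)<45)&(m>0)).astype(np.uint8)
    return im,m,dk
E
python3 - <<'E'
from h import *
im,m,dk=ang();s=env.sense();print(s['clock'],s['tool_pos'],s['force'])
cv2.imwrite('pics/c2.png',cv2.resize(im[160:270,365:485,::-1],(720,660))[:600])
rows([(x,.015) for x in range(43,60,3)])
E
```

```text
4.225 [0.50984011 0.21261224 0.12189738] [-0.41865434  2.44093948 -0.95933541]
4.225 [0.5098 0.2126 0.1219] [-0.4  2.4 -1. ]
[-0.011  0.004  0.004] 0.0081
[-0.02   0.007  0.004] 0.0165
[-0.03   0.01   0.004] 0.0248
[-0.039  0.012  0.004] 0.0331
[-0.049  0.014  0.004] 0.0415
[-0.058  0.015  0.004] 0.0498
```

View pics/c2.png

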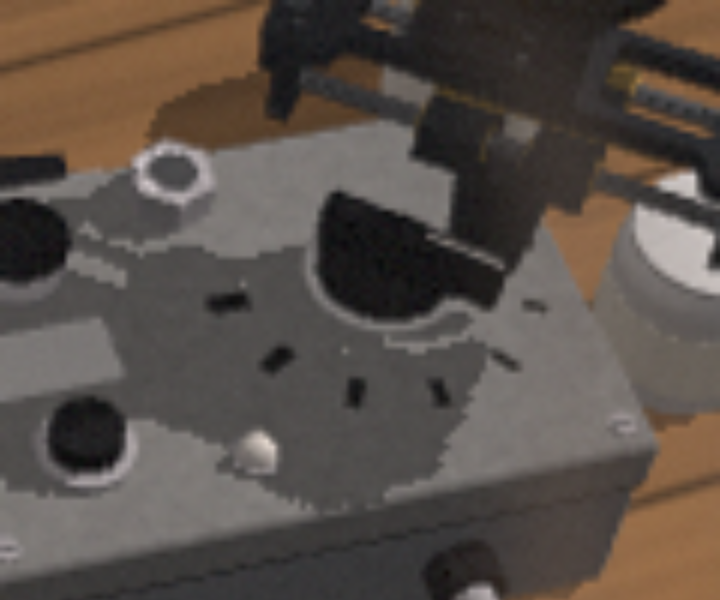

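The white line now runs (430,238) to (503,266): the handle is turning with the finger and lies near the hump. Keep pushing.

Emit:
{"name": "servo_tool", "arguments": {"rows": [{"dx": -0.011,"dy": 0.004,"dz": 0,"ax": 0,"ay": 0,"az": 0.008},{"dx": -0.02,"dy": 0.007,"dz": 0,"ax": 0,"ay": 0,"az": 0.0165},{"dx": -0.03,"dy": 0.01,"dz": 0,"ax": 0,"ay": 0,"az": 0.025}]}}

```text
clock: 4.6
tool_pos: [0.5156, 0.2089, 0.1219]
tool_rot: [0.463, 0.886, 0.0, 0.0]
force: [-0.1, 1.1, 0.1]
opening: 0.0004
finger_force: 0.0
```

```bash
cat >> h.py <<'E'
def wl(im,lo=15):
    """white-line angle: top-hat inside the disc swept by the handle top, pixels -> plane z=.125, PCA"""
    _,m,_=ang(im);g=cv2.cvtColor(im,cv2.COLOR_RGB2GRAY)
    return g,m
E
python3 - <<'E'
from h import *
f=lambda x,y:plane('scene',(365+x/6,160+y/6),.125)
v=f(503,266)-f(430,238);print('before',np.degrees(np.pi/2+YAW-np.arctan2(v[1],v[0])))
im=env.camera('scene');s=env.sense();print(s['force'])
cv2.imwrite('pics/c3.png',im[:,:,::-1])
# dark handle mask -> edge of bar: print white-ish pixels enclosed
g=cv2.cvtColor(im,cv2.COLOR_RGB2GRAY).astype(np.uint8)
_,m,dk=ang(im)
th=cv2.morphologyEx(g,cv2.MORPH_TOPHAT,np.ones((5,5)))
for y,x in np.argwhere((th>60)&(m>0)):
    w=plane('scene',(x,y),.125)-AX-[.0015,0];print(x,y,g[y,x],(np.hypot(*w)*1e3).round(),np.degrees(np.pi/2+YAW-np.arctan2(w[1],w[0])).round())
rows([(x,.015) for x in range(52,112,3)])
E
```

```text
before 42.24878309496833
[-1.03286848 -1.5620251  -0.11024607]
437 197 123 14.0 21.0
438 197 131 17.0 20.0
437 198 99 15.0 33.0
438 198 125 17.0 31.0
435 200 98 14.0 65.0
436 200 83 15.0 58.0
436 201 85 17.0 66.0
437 201 100 19.0 61.0
438 202 115 22.0 62.0
439 202 83 24.0 58.0
439 203 84 26.0 64.0
440 203 101 27.0 60.0
441 204 122 30.0 61.0
442 204 87 32.0 58.0
442 205 92 34.0 62.0
443 205 101 35.0 60.0
444 206 121 39.0 61.0
445 206 89 40.0 58.0
445 207 152 42.0 62.0
4.65 [0.5158 0.2088 0.1218] [-1.  -1.6 -0.1]
[-0.004  0.005  0.004] 0.0081
[-0.013  0.008  0.004] 0.0165
[-0.023  0.011  0.004] 0.0248
[-0.032  0.013  0.004] 0.0331
[-0.042  0.015  0.004] 0.0415
[-0.051  0.016  0.004] 0.0498
[-0.061  0.017  0.004] 0.0581
[-0.071  0.017  0.004] 0.0665
[-0.08   0.017  0.004] 0.0748
[-0.09   0.016  0.004] 0.0831
[-0.1    0.015  0.004] 0.0915
[-0.109  0.013  0.004] 0.0998
[-0.119  0.01   0.004] 0.1081
[-0.128  0.008  0.004] 0.1165
[-0.137  0.004  0.004] 0.1248
[-0.146  0.001  0.004] 0.1331
[-0.155 -0.004  0.004] 0.1415
[-0.164 -0.008  0.004] 0.1498
[-0.172 -0.013  0.004] 0.1581
[-0.18  -0.019  0.004] 0.1665
```

Handle measured at 60° (third notch) with no force. Next I push on to about 80°, so it snaps to 90°.

Emit:
{"name": "servo_tool", "arguments": {"rows": [{"dx": -0.013,"dy": 0.008,"dz": 0,"ax": 0,"ay": 0,"az": 0.0165},{"dx": -0.023,"dy": 0.011,"dz": 0,"ax": 0,"ay": 0,"az": 0.0248},{"dx": -0.032,"dy": 0.013,"dz": 0,"ax": 0,"ay": 0,"az": 0.0331},{"dx": -0.042,"dy": 0.015,"dz": 0,"ax": 0,"ay": 0,"az": 0.0415},{"dx": -0.051,"dy": 0.016,"dz": 0,"ax": 0,"ay": 0,"az": 0.0498},{"dx": -0.061,"dy": 0.017,"dz": 0,"ax": 0,"ay": 0,"az": 0.0581},{"dx": -0.071,"dy": 0.017,"dz": 0,"ax": 0,"ay": 0,"az": 0.0665},{"dx": -0.08,"dy": 0.017,"dz": 0,"ax": 0,"ay": 0,"az": 0.0748},{"dx": -0.09,"dy": 0.016,"dz": 0,"ax": 0,"ay": 0,"az": 0.0831}]}}

```text
clock: 5.78
tool_pos: [0.5282, 0.196, 0.1218]
tool_rot: [0.676, 0.737, -0.0, -0.0]
force: [-0.1, 0.1, 0.9]
opening: 0.0
finger_force: 0.1
```

```bash
cat >> h.py <<'E'
def wang():
    im=env.camera('scene');g=cv2.cvtColor(im,cv2.COLOR_RGB2GRAY);_,m,_=ang(im)
    th=cv2.morphologyEx(g,cv2.MORPH_TOPHAT,np.ones((5,5)));o=[]
    for y,x in np.argwhere((th>50)&(m>0)):
        w=plane('scene',(x,y),.125)-AX-[.0015,0];r=np.hypot(*w)
        if .018<r<.046:o.append(np.degrees(np.pi/2+YAW-np.arctan2(w[1],w[0])))
    print('angles',np.round(o))
E
python3 - <<'E'
from h import *
wang();rows([(x,.015) for x in range(79,112,3)])
E
```

```text
angles [-79. -76. -76. -72. -77. -72. -67. -78. -72. -67. -61. -80. -73. -66.
 -60. -31. -27. -21. 170.  88.  83.  86.  84. 153.  87. 151.  85.  87.
  84.  86.  87.  85.]
5.825 [0.5284 0.1958 0.1218] [ 0.4 -0.3 -0.4]
[-0.     0.001  0.004] 0.0001
[-0.009  0.005  0.004] 0.0085
[-0.018  0.008  0.004] 0.0168
[-0.028  0.011  0.004] 0.0251
[-0.037  0.013  0.004] 0.0335
[-0.047  0.015  0.004] 0.0418
[-0.056  0.016  0.004] 0.0501
[-0.066  0.017  0.004] 0.0585
[-0.076  0.017  0.004] 0.0668
[-0.086  0.017  0.004] 0.0751
[-0.095  0.016  0.004] 0.0835
```

Snapped to about 90° (fourth notch). On to about 109°.

Emit:
{"name": "servo_tool", "arguments": {"rows": [{"dx": -0.009,"dy": 0.005,"dz": 0,"ax": 0,"ay": 0,"az": 0.0085},{"dx": -0.018,"dy": 0.008,"dz": 0,"ax": 0,"ay": 0,"az": 0.0168},{"dx": -0.028,"dy": 0.011,"dz": 0,"ax": 0,"ay": 0,"az": 0.0251},{"dx": -0.037,"dy": 0.013,"dz": 0,"ax": 0,"ay": 0,"az": 0.0335},{"dx": -0.047,"dy": 0.015,"dz": 0,"ax": 0,"ay": 0,"az": 0.0418},{"dx": -0.056,"dy": 0.016,"dz": 0,"ax": 0,"ay": 0,"az": 0.0501},{"dx": -0.066,"dy": 0.017,"dz": 0,"ax": 0,"ay": 0,"az": 0.0585},{"dx": -0.076,"dy": 0.017,"dz": 0,"ax": 0,"ay": 0,"az": 0.0668},{"dx": -0.086,"dy": 0.017,"dz": 0,"ax": 0,"ay": 0,"az": 0.0751},{"dx": -0.095,"dy": 0.016,"dz": 0,"ax": 0,"ay": 0,"az": 0.0835}]}}

```text
clock: 7.08
tool_pos: [0.5331, 0.1774, 0.1218]
tool_rot: [0.844, 0.536, 0.0, -0.0]
force: [0.3, 0.3, -0.4]
opening: 0.0005
finger_force: 0.2
```

```bash
python3 - <<'E'
from h import *
wang();rows([(x,.015) for x in range(112,143,3)])
E
```

```text
angles [-68. -12.  -6.   2.  11.  20.  29.  37. 180.  45. 170. 164. 114. 161.
 158. 151.]
7.125 [0.5331 0.1772 0.1218] [-0.4 -0.8  0. ]
[-0.009  0.004  0.004] 0.0083
[-0.019  0.007  0.004] 0.0167
[-0.028  0.01   0.004] 0.025
[-0.037  0.012  0.004] 0.0333
[-0.047  0.014  0.004] 0.0417
[-0.057  0.015  0.004] 0.05
[-0.066  0.016  0.004] 0.0583
[-0.076  0.016  0.004] 0.0667
[-0.086  0.016  0.004] 0.075
[-0.096  0.015  0.004] 0.0833
[-0.105  0.014  0.004] 0.0917
```

No force again, so it has snapped to the fifth notch. The last push goes to about 139°.

Emit:
{"name": "servo_tool", "arguments": {"rows": [{"dx": -0.009,"dy": 0.004,"dz": 0,"ax": 0,"ay": 0,"az": 0.0083},{"dx": -0.019,"dy": 0.007,"dz": 0,"ax": 0,"ay": 0,"az": 0.0167},{"dx": -0.028,"dy": 0.01,"dz": 0,"ax": 0,"ay": 0,"az": 0.025},{"dx": -0.037,"dy": 0.012,"dz": 0,"ax": 0,"ay": 0,"az": 0.0333},{"dx": -0.047,"dy": 0.014,"dz": 0,"ax": 0,"ay": 0,"az": 0.0417},{"dx": -0.057,"dy": 0.015,"dz": 0,"ax": 0,"ay": 0,"az": 0.05},{"dx": -0.066,"dy": 0.016,"dz": 0,"ax": 0,"ay": 0,"az": 0.0583},{"dx": -0.076,"dy": 0.016,"dz": 0,"ax": 0,"ay": 0,"az": 0.0667},{"dx": -0.086,"dy": 0.016,"dz": 0,"ax": 0,"ay": 0,"az": 0.075},{"dx": -0.096,"dy": 0.015,"dz": 0,"ax": 0,"ay": 0,"az": 0.0833}]}}

```text
clock: 8.38
tool_pos: [0.5277, 0.1589, 0.1219]
tool_rot: [0.954, 0.3, 0.0, -0.0]
force: [0.2, 0.9, -1.0]
opening: 0.0003
finger_force: 0.3
```

```bash
python3 - <<'E'
from h import *
rows([(139,.03)])
E
```

```text
8.375 [0.5277 0.1589 0.1219] [ 0.2  0.9 -1. ]
[0.074 0.001 0.004] 0.0004
```

Back off along tool +x, rise, then look from the wrist.

Emit:
{"name": "servo_tool", "arguments": {"rows": [{"dx": 0.075,"dy": 0,"dz": 0,"ax": 0,"ay": 0,"az": 0},{"dx": 0.075,"dy": 0,"dz": 0,"ax": 0,"ay": 0,"az": 0},{"dx": 0.075,"dy": 0,"dz": -0.2,"ax": 0,"ay": 0,"az": 0},{"dx": 0.1,"dy": 0,"dz": -0.5,"ax": 0,"ay": 0,"az": 0},{"dx": 0.1,"dy": 0,"dz": -0.6,"ax": 0,"ay": 0,"az": 0},{"dx": 0.1,"dy": 0,"dz": -0.6,"ax": 0,"ay": 0,"az": 0}]}}

```text
clock: 9.12
tool_pos: [0.5441, 0.17, 0.2429]
tool_rot: [0.954, 0.3, 0.001, 0.0]
force: [-0.8, 0.1, -0.2]
opening: 0.0005
finger_force: 0.0
```

```bash
python3 - <<'E'
from h import *
s=env.sense();im=env.camera('wrist');cv2.imwrite('pics/w3.png',im[:,:,::-1])
print(s['tool_pos'],s['tool_rot'])
E
```

```text
[0.54405807 0.17002095 0.24286254] [9.53954746e-01 2.99947468e-01 1.31737139e-03 3.52317434e-04]
```

View pics/w3.png

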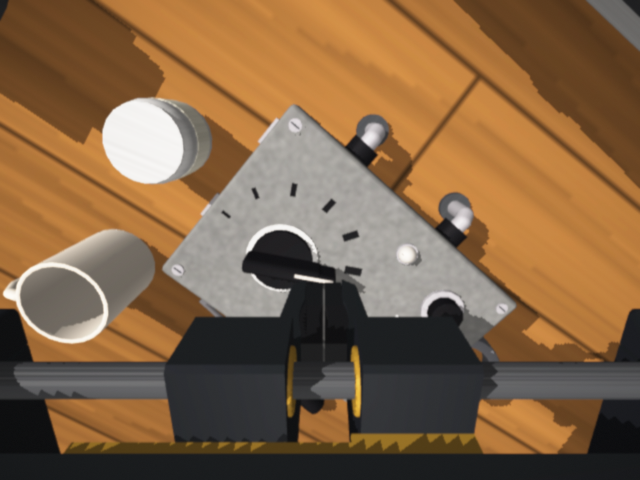

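The nose's white line runs from (295,276) to about (334,281), pointing at the sixth bar (353,271). The start top is near (445,315), and the screws are at (295,126), (177,270) and (502,309).

```bash
python3 - <<'E'
from h import *
a,b=wplane((295,276),.125),wplane((335,281),.125);v=b-a
q=[wplane(u,.096) for u in((177,270),(295,126),(502,309))] # (-,+),(+,+),(+,-)
c=(q[0]+q[2])/2;ey=q[1]-q[2];y=np.arctan2(-ey[0],ey[1]);R=np.array([[np.cos(y),-np.sin(y)],[np.sin(y),np.cos(y)]])
ax=c+R@[-.012,.058];w=b-ax
print('yaw',y,'ax',ax,[np.degrees(np.pi/2+y-np.arctan2(t[1],t[0]))%360 for t in(v,w)])
S=c+R@[.043,-.078];print('start',S,wplane((445,313),.112))
S=np.array([.536,.0375]);a=30
go([*S,.19],35);go([*S,.135],35)
E
```

```text
yaw -0.10555218388304682 ax [0.49537562 0.17979679] [np.float64(146.8758736866818), np.float64(147.4528061145419)]
start [0.53574107 0.0387591 ] [0.53856045 0.04477478]
t 9.175 p [0.5436 0.17   0.2413] yang -55.1 F [-0.4  0.3 -0.6] -> d [-0.41   0.522  0.257] rv [-1.000e-04  0.000e+00 -2.503e-01]
t 9.175 p [0.5436 0.17   0.2413] yang -55.1 F [-0.4  0.3 -0.6] -> d [-0.41   0.522  0.532] rv [-1.000e-04  0.000e+00 -2.503e-01]
```

Sixth notch confirmed (about 147–150°). Now above start, no turn needed.

Emit:
{"name": "servo_tool", "arguments": {"rows": [{"dx": -0.41,"dy": 0.52,"dz": 0,"ax": 0,"ay": 0,"az": 0},{"dx": -0.41,"dy": 0.52,"dz": 0,"ax": 0,"ay": 0,"az": 0},{"dx": -0.41,"dy": 0.52,"dz": 0.2,"ax": 0,"ay": 0,"az": 0},{"dx": -0.41,"dy": 0.52,"dz": 0.4,"ax": 0,"ay": 0,"az": 0},{"dx": -0.41,"dy": 0.52,"dz": 0.53,"ax": 0,"ay": 0,"az": 0},{"dx": -0.41,"dy": 0.52,"dz": 0.53,"ax": 0,"ay": 0,"az": 0},{"dx": -0.41,"dy": 0.52,"dz": 0.53,"ax": 0,"ay": 0,"az": 0}]}}

```text
clock: 10.05
tool_pos: [0.5362, 0.038, 0.1361]
tool_rot: [0.954, 0.3, 0.0, 0.0]
force: [0.4, 0.6, 0.9]
opening: 0.0001
finger_force: 0.0
```

```bash
python3 - <<'E'
from h import *
S=[.536,.038]
go([*S,.123],-55.1);go([*S,.118],-55.1)
im=env.camera('scene');cv2.imwrite('pics/p1.png',cv2.resize(im[160:280,320:480,::-1],(800,600),interpolation=cv2.INTER_CUBIC))
E
```

```text
t 10.05 p [0.5362 0.038  0.1361] yang -55.1 F [0.4 0.6 0.9] -> d [-0.001 -0.001  0.065] rv [ 0.     -0.     -0.0001]
t 10.05 p [0.5362 0.038  0.1361] yang -55.1 F [0.4 0.6 0.9] -> d [-0.001 -0.001  0.09 ] rv [ 0.     -0.     -0.0001]
```

View pics/p1.png

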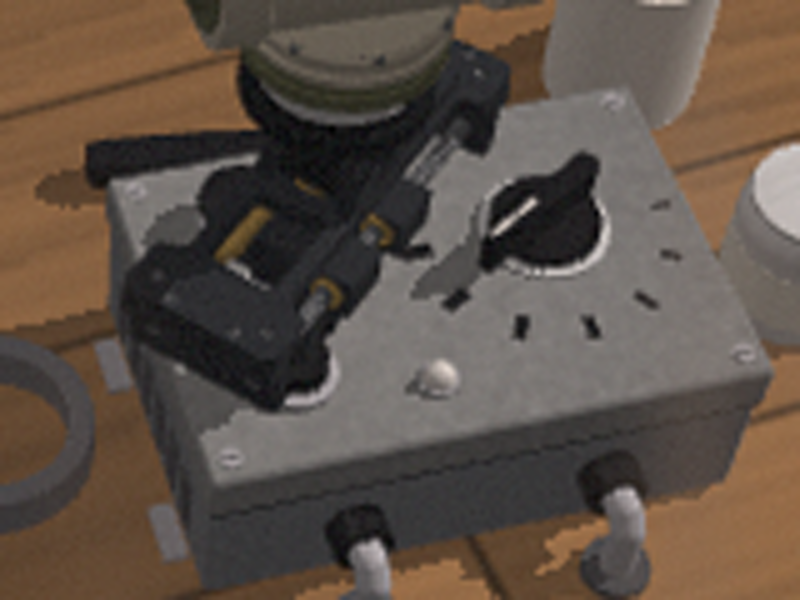

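The finger stands over the start button (about (300,375) in the crop) and the nose points at the sixth bar (455,300). Pressing slowly.

Emit:
{"name": "servo_tool", "arguments": {"rows": [{"dx": 0,"dy": 0,"dz": 0.04,"ax": 0,"ay": 0,"az": 0},{"dx": 0,"dy": 0,"dz": 0.06,"ax": 0,"ay": 0,"az": 0},{"dx": 0,"dy": 0,"dz": 0.075,"ax": 0,"ay": 0,"az": 0},{"dx": 0,"dy": 0,"dz": 0.085,"ax": 0,"ay": 0,"az": 0},{"dx": 0,"dy": 0,"dz": 0.09,"ax": 0,"ay": 0,"az": 0},{"dx": 0,"dy": 0,"dz": 0.09,"ax": 0,"ay": 0,"az": 0}]}}

```text
clock: 10.85
tool_pos: [0.5361, 0.038, 0.1179]
tool_rot: [0.954, 0.299, 0.0, -0.0]
force: [-2.4, 1.1, 4.5]
opening: 0.0004
finger_force: 2.2
```

Another 1.5 mm, hold, then rise.

Emit:
{"name": "servo_tool", "arguments": {"rows": [{"dx": 0,"dy": 0,"dz": 0.005,"ax": 0,"ay": 0,"az": 0},{"dx": 0,"dy": 0,"dz": 0.008,"ax": 0,"ay": 0,"az": 0},{"dx": 0,"dy": 0,"dz": 0.008,"ax": 0,"ay": 0,"az": 0}]}}

```text
clock: 11.22
tool_pos: [0.5361, 0.038, 0.1173]
tool_rot: [0.954, 0.299, 0.0, 0.0]
force: [-6.2, 0.3, 15.2]
opening: -0.0
finger_force: 7.3
```

Bottomed out (15 N). Let go and rise clear.

Emit:
{"name": "servo_tool", "arguments": {"rows": [{"dx": 0,"dy": 0,"dz": -0.05,"ax": 0,"ay": 0,"az": 0},{"dx": 0,"dy": 0,"dz": -0.15,"ax": 0,"ay": 0,"az": 0},{"dx": 0,"dy": 0,"dz": -0.4,"ax": 0,"ay": 0,"az": 0},{"dx": 0,"dy": 0,"dz": -0.7,"ax": 0,"ay": 0,"az": 0},{"dx": 0,"dy": 0,"dz": -0.7,"ax": 0,"ay": 0,"az": 0},{"dx": 0,"dy": 0,"dz": -0.7,"ax": 0,"ay": 0,"az": 0}]}}

```text
clock: 11.98
tool_pos: [0.5359, 0.0379, 0.2553]
tool_rot: [0.954, 0.299, -0.001, -0.0]
force: [-0.7, -1.0, -0.1]
opening: 0.0006
finger_force: 0.0
```

```bash
python3 - <<'E'
from h import *
s=env.sense();print(s['clock'],s['tool_pos'],s['force']);wang()
env.job_done()
E
```

```text
11.975 [0.53585871 0.03793499 0.25526936] [-0.69873494 -0.97257186 -0.07463419]
angles [153. 149. 144.  49. 155. 152. 149. 144.  55. 154. 151. 148. 153. 150.
 148. 152. 150. 147.  65. 151. 149. 147.  69.  75.  72.  77.  75.  80.
  85.  82.  89.  86.]
the job is handed in; nothing more can be done
```

The selector rests in the sixth notch (handle measured at about 150°). I then pressed the start button until it bottomed out and let it go, and handed the job in at 12 s with the arm clear.

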